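Load the bench mill and hold its run button

ROBOT

A 6-joint arm with a two-finger parallel gripper is mounted at the origin on a cart in front of the work surface, level with it; the furniture and walls round the work are solid. World frame = base frame: x ahead of the robot, y to its left, z up, the work surface at z = 0. Lengths are in m, angles in rad, forces in N, time in s.
With the tool pointing down it reaches from about 0.35 to 0.85 m from the base axis. Payload 8.1 kg.
Tool frame: the origin (TCP) lies at the very end of the fingers, on their centre line; the grasp point (between the pads) lies 19 mm behind it (bot.pinch_z is the distance from the TCP to the grasp point, in m); z points along the fingers, y is the line along which they close (so a half turn about z gives the same grasp; the last joint's range is limited). The gripper opens to 93 mm and grips with 3 to 60 N. Pads are 15 mm wide; open, the fingers measure 128 mm over their backs; the gripper's body (75 mm by 188 mm) begins 65 mm behind the grasp point.
Start: joints at [-1.333, 0.13, 1.488, -0, 1.523, -0.085], TCP at [0.19, -0.569, 0.219] pointing down, gripper open.
Joint ranges: [-2.96, 2.96], [-0.89, 2.26], [0.02, 2.5], [-1.34, 4.48], [0, 2.73], [-2.66, 2.66]. Speed limits (rad/s): [2.39, 2.39, 2.79, 3.14, 3.14, 3.14].

INTERFACE

Orientations are given as a rotation vector (axis times angle).
In Python, from rig import bot gives the robot as it stands.
- The arm moves only by the tool move_arm, never from a script. Its argument "motion" is a list that holds one entry, the list of rows, each a list of 7 numbers: the turn, a rotation vector about the tool's x, y, z in rad, then the shift along the tool's x, y, z in m, then the gripper's target within -1 to 1 (shut at 1, half-way at 0, fully open at -1). In form: [[[ax, ay, az, dx, dy, dz, gripper], ...]]. A call has 1 to 5 rows; each row shifts and turns the commanded pose from where the row before left it, along the tool's axes as they then stand; what a row does not reach is not made up. A row lasts 1/10 s, in which the tool goes at most 50 mm and 8.59 degrees, less where a joint would pass 70% of its speed; a pose out of reach is approached as far as the arm can. A call with a gripper value outside its range is refused whole. The fingers move at their own pace and stop on an object; "force" is the grip in N (left out, the last holds). Time passes only in rows, so rows that do not move let the fingers close. It gives the time, the measured TCP pose, the force and the opening at its end, in the units of the state.
- bot.sense(): the state, without advancing time (a new reading comes with each control period).
- bot.capture(name): name is "side" or "top"; returns a dict with "image" (400x640x3 uint8, red, green, blue), "fx", "fy", "cx", "cy" (pixels), "position" and "rotation" of the camera in the world. Camera axes: x right, y down, z forward; pixel columns grow to the right and rows downward; lengths in m; the calibration is good to about 2 mm. A picture is of the moment at which its call begins. There is no depth.
- bot.sign_off(): hands the job in, once; it reports no verdict.
The state is a dict: "time": time; "joint_positions": joint angles; "joint_vel": joint speeds; "tau": joint torques, N m; "tcp_pos": TCP position; "ee_rot": TCP orientation; "ft_force": force on the tool from outside, world axes, zero at the start; "ft_torque": the same for the moment, N m; "finger_gap": opening from 0.0 (shut) to 1.0 (fully open).
Only numpy, scipy, OpenCV 4.12 (cv2) and the standard library are available. Lean on these libraries where they do the work, as an engineer would, in place of code of your own. Each camera call takes 0.05 s, during which the arm holds its last target. There are 200 camera calls.

TASK

Set one steel grinding ball from the white tray into each of the three cups on the bench mill's head. When all three are loaded, press the black hold-to-run palm button with your closed fingertips until its top is flush with the collar around it, never down to its bottom stop (that is the emergency stop), and finish while still holding it there. Leave the beaker, the reagent bottle and the petri dish where they are.

Things in the scene. Friction and masses are not known exactly. Their poses are not given: they have to be found in the camera images.
- mill: white bench mill, fixed to the worktop, housing 160 x 270 x 55 mm (x, y, z), origin at the centre of its underside on the worktop, z up. On it at local y +60 mm a round aluminium head, 138 mm in diameter, top 70 mm above the worktop, with three cups 38 mm from its centre; at local y -78 mm the palm button in its collar
- well_1 (a point): one of the three round steel cups on the mill's aluminium head (all alike, 66 mm apart, inside diameter 30 mm, depth 6 mm, wall 3.5 mm, rim 78 mm above the worktop). This point is where the centre of a 28 mm ball is when it sits in the cup: on the cup's axis, 14 mm above the cup's floor, 8 mm above its rim. Axes as the mill's
- well_2 (a point): one of the three round steel cups on the mill's aluminium head (all alike, 66 mm apart, inside diameter 30 mm, depth 6 mm, wall 3.5 mm, rim 78 mm above the worktop). This point is where the centre of a 28 mm ball is when it sits in the cup: on the cup's axis, 14 mm above the cup's floor, 8 mm above its rim. Axes as the mill's
- well_3 (a point): one of the three round steel cups on the mill's aluminium head (all alike, 66 mm apart, inside diameter 30 mm, depth 6 mm, wall 3.5 mm, rim 78 mm above the worktop). This point is where the centre of a 28 mm ball is when it sits in the cup: on the cup's axis, 14 mm above the cup's floor, 8 mm above its rim. Axes as the mill's
- ball_tray: flat white tray, fixed, 200 x 70 x 12 mm, origin at the centre of its underside on the worktop; three round seats, 30 mm across and 4 mm deep, in a row along its local x at -62, 0 and +62 mm
- ball_1_center (a point): polished steel grinding ball, 28 mm diameter, about 90 g; this point is its centre. At the start it lies in one of the three seats of the white tray, its centre 10 mm above the tray's top face; all three balls are alike and any ball may go in any cup
- ball_2_center (a point): polished steel grinding ball, 28 mm diameter, about 90 g; this point is its centre. At the start it lies in one of the three seats of the white tray, its centre 10 mm above the tray's top face; all three balls are alike and any ball may go in any cup
- ball_3_center (a point): polished steel grinding ball, 28 mm diameter, about 90 g; this point is its centre. At the start it lies in one of the three seats of the white tray, its centre 10 mm above the tray's top face; all three balls are alike and any ball may go in any cup
- palm_button (a joint): travel of the hold-to-run button in m: 0 released (top 10 mm above the collar), 0.010 top flush with the collar, 0.020 bottom stop (emergency stop). It moves straight down; a spring returns it: 3 N at 0, 8 N when flush, 13 N at the bottom stop. No click or detent
- button_top (a point): centre of the flat top of the black palm button, 45 mm in diameter; it moves with the button, 95 mm above the worktop when released
- collar_top (a point): centre of the upper rim of the plain aluminium collar around the button (fixed, outside diameter 66 mm, inside 51 mm), 85 mm above the worktop: the button top is level with this point when flush
- beaker: glass beaker, 72 mm diameter, 70 mm high, bystander; origin at the centre of its underside
- reagent_bottle: small white reagent bottle with a screw cap, 56 mm diameter, 103 mm high, bystander; origin at the centre of its underside
- petri_dish: glass petri dish, 64 mm diameter, 16 mm high, bystander; origin at the centre of its underside

How it is judged:
On the way, in this order (a step that is already met when the one before it is completed fails the run):
1. one ball sits in each of the three cups, the button not yet pressed (distance between any of ball_1_center, ball_2_center, ball_3_center and well_1 below 0.006 m and distance between any of ball_1_center, ball_2_center, ball_3_center and well_2 below 0.006 m and distance between any of ball_1_center, ball_2_center, ball_3_center and well_3 below 0.006 m and value of joint palm_button below 0.003 m), for 0.2 s.
2. the button is held flush with its collar by the fingers (value of joint palm_button between 0.007 and 0.013 m and contact force between the fingers and palm_button above 3 N), for 0.5 s.
At the end, for the whole second after the job is handed in: The program has finished with the fingers still on the button, pushing with more than 3 N and holding its top flush with the collar within 3 mm (travel 7 to 13 mm), steady; one ball sits in each of the three cups, its centre within 6 mm of the seated position (all of step 2 and distance between any of ball_1_center, ball_2_center, ball_3_center and well_1 below 0.006 m and distance between any of ball_1_center, ball_2_center, ball_3_center and well_2 below 0.006 m and distance between any of ball_1_center, ball_2_center, ball_3_center and well_3 below 0.006 m and velocity of joint palm_button between -0.01 and 0.01 m/s); the arm keeps its last pose, push and grip.
It fails at once if the button is pressed down to its bottom stop (travel over 18 mm) (value of joint palm_button above 0.018 m).
It fails at once if the beaker is shifted more than 30 mm or tipped (distance of beaker from where it was at the start of the episode above 0.03 m or angle between beaker's own z axis and vertical above 0.4 rad).
It fails at once if the reagent bottle is shifted more than 30 mm or tipped (distance of reagent_bottle from where it was at the start of the episode above 0.03 m or angle between reagent_bottle's own z axis and vertical above 0.4 rad).
It fails at once if the petri dish is shifted more than 30 mm or tipped (distance of petri_dish from where it was at the start of the episode above 0.03 m or angle between petri_dish's own z axis and vertical above 0.4 rad).
It also fails if it takes over 72 s, if anything falls off the work surface, if the arm or the gripper's body presses on something with over 40 N, if the wrist force passes 120 N, or if a joint passes its speed limit or range.

## Working session

There is one attempt and no reset: what is moved stays moved. The work goes in short steps, Python scripts to look and compute and a tool call to move; the robot and the scene stay as the last step left them, time stands still between calls to the robot, and variables do not carry over. Pictures are saved under pics/ and viewed, on a budget of 10 in all, crops included, one or two more only if the job needs it, and the job is handed in when it is done.

Besides the shell and the picture viewer there is one more tool, called after "Emit:" as name(argument=value, ...), one argument or row to a line, values as JSON. move_arm: Moves the arm, as the interface text tells. Its arguments: {"type":"object","properties":{"motion":{"type":"array","items":{"type":"array","items":{"type":"array","items":{"type":"number"}}}},"force":{"type":"number"}},"required":["motion"]}

```bash
mkdir -p pics && ls
python3 - <<'E'
from rig import bot
import cv2,numpy as np
np.set_printoptions(precision=4,suppress=True)
for n in ("top","side"):
    c=bot.capture(n); cv2.imwrite(f"pics/{n}0.png",c["image"][:,:,::-1])
    print(n,c["fx"],c["fy"],c["cx"],c["cy"],c["position"]);print(np.array(c["rotation"]))
print(bot.sense(), bot.pinch_z)
E
```

```text
pics
top 391.16267696430504 391.16267696430504 318.9764946587377 197.3473876745892 [ 0.4878 -0.0462  1.453 ]
[-2.2096  2.1869 -0.1067]
side 453.60616104646067 453.60616104646067 319.8347445759977 204.95629543489937 [0.1663 0.8834 1.0336]
[-0.5932  2.67   -1.1796]
{'time': 0.1, 'joint_positions': array([-1.3334,  0.131 ,  1.4892,  0.    ,  1.523 , -0.0854]), 'joint_vel': array([ 0.001 , -0.0011, -0.0027, -0.0007,  0.0011,  0.0002]), 'tau': array([  0.0026, -56.134 , -49.3097,   0.0772,   0.0291,  -0.    ]), 'tcp_pos': array([ 0.1902, -0.5685,  0.2177]), 'ee_rot': array([-3.0992, -0.5046,  0.0002]), 'ft_force': array([ 0.7243,  0.4255, -0.5632]), 'ft_torque': array([-0.0053, -0.0001,  0.0253]), 'finger_gap': 1.0006948242212197} 0.0188
```

View pics/top0.png

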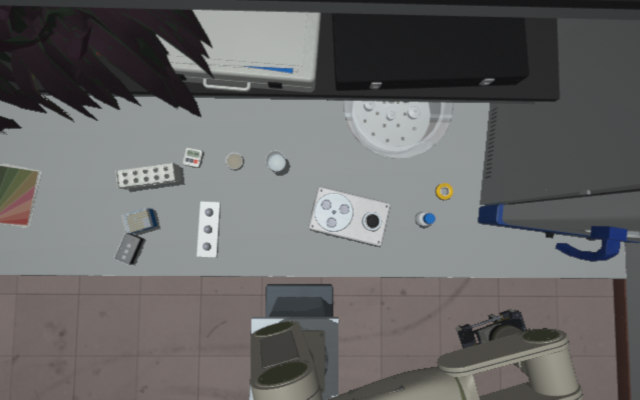

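View pics/side0.png

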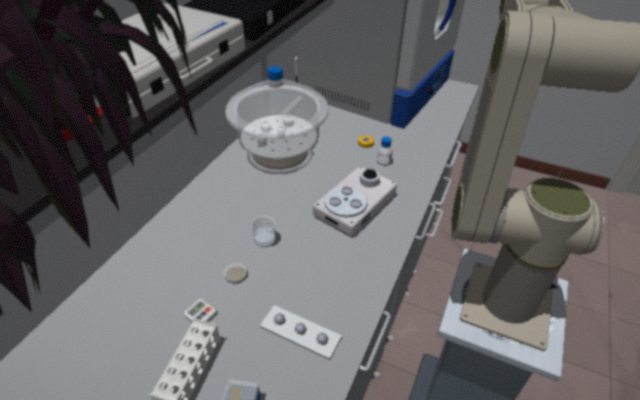

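Top view: tray at about (208,230) with balls at (209,212), (208,229) and (207,246); mill head at (334,212), button (372,221), bottle (425,219), beaker (277,161), petri dish (234,161). Side view: balls at (280,319), (300,328), (322,338); head (346,202), button (370,177). Next I'll zoom in for sub-pixel corners.

Run:
```python
import cv2,numpy as np
t=cv2.imread("pics/top0.png");s=cv2.imread("pics/side0.png")
def crop(im,x,y,w,h,k=4):
    o=cv2.resize(im[y:y+h,x:x+w],None,fx=k,fy=k,interpolation=cv2.INTER_CUBIC)
    for i in range(0,w,10): cv2.putText(o,str(x+i),(i*k,8),0,.3,(0,0,255),1);cv2.line(o,(i*k,8),(i*k,14),(0,0,255),1)
    for i in range(10,h,10): cv2.putText(o,str(y+i),(0,i*k+3),0,.3,(0,0,255),1);cv2.line(o,(20,i*k),(25,i*k),(0,0,255),1)
    return o
# 800x600
a=crop(t,170,195,100,70); b=crop(t,300,180,100,70); c=crop(s,250,300,100,70); d=crop(s,305,163,100,70)
cv2.imwrite("pics/mos.png",np.vstack([np.hstack([a,b]),np.hstack([c,d])]))
```

```text
(no output)
```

View pics/mos.png

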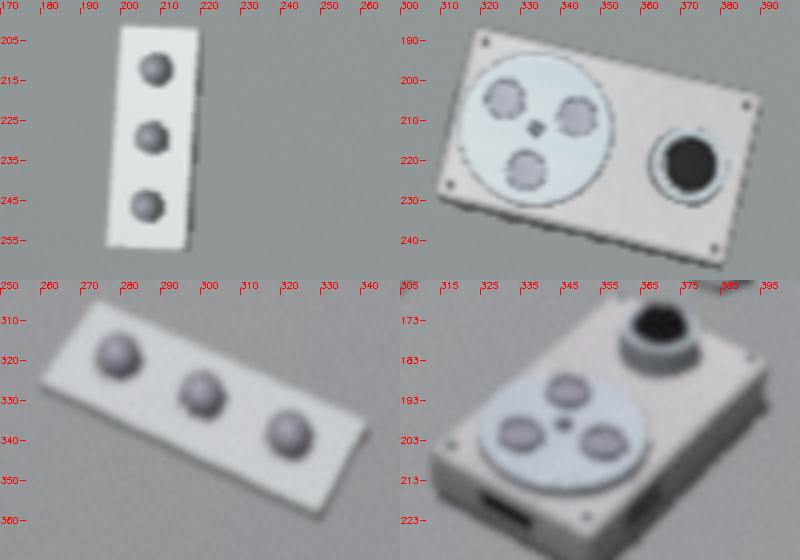

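```bash
cat > geo.py <<'E'
import numpy as np, cv2
from scipy.spatial.transform import Rotation as R
from scipy.optimize import least_squares
np.set_printoptions(precision=4,suppress=True)
C={"top":([391.1627,391.1627,318.9765,197.3474],[.4878,-.0462,1.453],[-2.2096,2.1869,-.1067]),
"side":([453.6062,453.6062,319.8347,204.9563],[.1663,.8834,1.0336],[-.5932,2.67,-1.1796])}
def proj(n,P):
    (fx,fy,cx,cy),t,r=C[n]; q=(np.atleast_2d(P)-t)@R.from_rotvec(r).as_matrix()
    return np.c_[fx*q[:,0]/q[:,2]+cx,fy*q[:,1]/q[:,2]+cy]
def place(p,L):
    c,s=np.cos(p[2]),np.sin(p[2]); L=np.atleast_2d(L)
    return np.c_[p[0]+c*L[:,0]-s*L[:,1],p[1]+s*L[:,0]+c*L[:,1],L[:,2]]
E
python3 - <<'E'
from geo import *
px=lambda pts,o:np.array(pts)/4-.375+o
# tray
LB=np.array([[-.062,0,.022],[0,0,.022],[.062,0,.022]])
LC=np.array([[-.1,-.035,.012],[-.1,.035,.012],[.1,.035,.012],[.1,-.035,.012]])
tb=px([(156,69),(152,137),(148,206)],(170,195)); sb=px([(119,76),(202,115),(289,154)],(250,300))
def f(p,which=("top","side")):
    W=place(p,LB); r=[]
    if "top" in which:r.append(proj("top",W)-tb)
    if "side" in which:r.append(proj("side",W)-sb)
    return np.concatenate(r).ravel()
for w in (("top","side"),("top",),("side",)):
    s=min((least_squares(f,[.4,.35,a],args=(w,)) for a in (0,1.57,3.1,-1.57)),key=lambda s:s.cost); print("tray",w,s.x,np.abs(s.fun).max())
    if len(w)==2: print(s.fun.reshape(-1,2));print(place(s.x,LB))
# mill
tc=px([(105,99),(177,117),(126,170)],(300,180)); tB=px([(291,164)],(300,180)); tH=px([(135,128)],(300,180)); tk=px([(77,30),(362,97),(320,262),(37,196)],(300,180))
sc=px([(121,154),(169,111),(204,162)],(305,163)); sB=px([(261,45)],(305,163)); sH=px([(164,145)],(305,163))
from itertools import permutations
def L(ph): return np.array([[.038*np.cos(ph+k*2.0944),.06+.038*np.sin(ph+k*2.0944),.078] for k in range(3)])
def g(p,w,pt,ps):
    Wc=place(p,L(p[3]));B=place(p,[0,-.078,.095]);H=place(p,[0,.06,.07]);r=[]
    if "top" in w:r+=[proj("top",Wc)-tc[list(pt)],proj("top",B)-tB,proj("top",H)-tH]
    if "side" in w:r+=[proj("side",Wc)-sc[list(ps)],proj("side",B)-sB,proj("side",H)-sH]
    return np.concatenate(r).ravel()
for w in (("top","side"),("top",),("side",)):
    best=min((least_squares(g,[.5,-.15,a,h],args=(w,pt,ps)) for a in (1.5,) for h in (0,1.,) for pt in permutations(range(3)) for ps in permutations(range(3))),key=lambda s:s.cost)
    print("mill",w,best.x,np.abs(best.fun).max())
    if len(w)==2: print(best.fun.reshape(-1,2));print(place(best.x,L(best.x[3])),place(best.x,[[0,-.078,.095],[0,.06,.07]])); K=np.array([[-.08,.135,.055],[.08,.135,.055],[.08,-.135,.055],[-.08,-.135,.055]]);print("corners pred",proj("top",place(best.x,K)),"\nseen",tk)
# bystanders, top
def ray(u,v,z):
    return least_squares(lambda q:(proj("top",[q[0],q[1],z])-[u,v]).ravel(),[.5,0]).x
print("beaker",ray(277,161,.035),"petri",ray(234,161,.016),"bottle",ray(426,219,.06))
E
```

```text
tray ('top', 'side') [ 0.4695  0.3185 -3.1768] 0.22651936599243072
[[ 0.0473  0.0103]
 [-0.0597  0.1212]
 [-0.1736  0.0893]
 [-0.2265 -0.017 ]
 [ 0.0525 -0.1894]
 [ 0.0799 -0.021 ]]
[[0.5315 0.3163 0.022 ]
 [0.4695 0.3185 0.022 ]
 [0.4075 0.3207 0.022 ]]
tray ('top',) [ 0.4698  0.3183 -3.1705] 0.06744073922453708
tray ('side',) [ 0.4694  0.3186 -3.1804] 0.15627290590987286
mill ('top', 'side') [ 0.5205 -0.1927 -0.2293  5.2364] 1.2617475064600967
[[ 0.0168  0.022 ]
 [-0.1234  0.0932]
 [-0.0813  0.3113]
 [ 0.0129  0.551 ]
 [ 0.0463  0.373 ]
 [-0.2337 -0.1579]
 [-0.3263 -0.2887]
 [-0.2486 -0.1927]
 [-0.0227 -1.2617]
 [-0.2311  0.9203]]
[[ 0.5451 -0.1706  0.078 ]
 [ 0.5601 -0.1065  0.078 ]
 [ 0.4971 -0.1256  0.078 ]] [[ 0.5027 -0.2686  0.095 ]
 [ 0.5341 -0.1342  0.07  ]]
corners pred [[307.4548 228.9644]
 [318.0831 185.5366]
 [390.9696 203.3964]
 [380.9842 246.8967]] 
seen [[318.875 187.125]
 [390.125 203.875]
 [379.625 245.125]
 [308.875 228.625]]
mill ('top',) [ 0.5217 -0.1928 -0.221  -1.0588] 0.16832824730428797
mill ('side',) [ 0.5192 -0.1921 -0.239   3.1558] 1.0621064308630537
beaker [0.7192 0.0709] petri [0.7201 0.2306] bottle [ 0.5128 -0.4673]
```

Run:
```python
from geo import *
px=lambda pts,o:np.array(pts)/4-.375+o
tc=px([(105,99),(177,117),(126,170)],(300,180)); tB=px([(291,164)],(300,180))
sc=px([(121,154),(169,111),(204,162)],(305,163))
tc=tc[[1,0,2]]  # order to match: c1(.545,-.171) c2(.560,-.107) c3(.497,-.126)
def L(ph): return np.array([[.038*np.cos(ph+k*2.0944),.06+.038*np.sin(ph+k*2.0944),.078] for k in range(3)])
sc=sc[[1,0,2]]
def g(p):
    W=place(p,L(p[3])); return np.concatenate([proj("top",W)-tc,proj("top",place(p,[0,-.078,.095]))-tB,proj("side",W)-sc]).ravel()
s=least_squares(g,[.52,-.19,-.22,5.24]);print(s.x);print(s.fun.reshape(-1,2));print(place(s.x,L(s.x[3])),place(s.x,[0,-.078,.095]))
```

```text
[ 0.5211 -0.1928 -0.2134  5.2205]
[[-0.0028  0.1132]
 [-0.1431  0.1835]
 [-0.1018  0.4024]
 [ 0.1312  0.0283]
 [-0.1495 -0.1177]
 [-0.2418 -0.2468]
 [-0.1617 -0.1497]]
[[ 0.5448 -0.1705  0.078 ]
 [ 0.5598 -0.1064  0.078 ]
 [ 0.4968 -0.1256  0.078 ]] [[ 0.5046 -0.269   0.095 ]]
```

Emit:
move_arm(
  motion=[
    [[0,0,-0.1386,0,0,0,0],[0,0,-0.1386,0,0,0,0],[0,0,-0.1386,0,0,0,0],[0,0,-0.1386,0,0,0,0],[0,0,-0.1386,0,0,0,0]],
  ],
  force=20,
)

```text
time: 0.6
tcp_pos: [0.1903, -0.5686, 0.218]
ee_rot: [-2.74, -1.535, -0.001]
ft_force: [0.1, 0.5, 0.1]
finger_gap: 0.622
```

Emit:
move_arm(
  motion=[
    [[0,0,-0.1386,0,0,0,0],[0,0,-0.1386,0,0,0,0],[0,0,-0.1386,0,0,0,0],[0,0,-0.1386,0,0,0,0],[0,0,0,0.0,0,0,0]],
  ],
)

```text
time: 1.1
tcp_pos: [0.1902, -0.5687, 0.2181]
ee_rot: [-2.219, -2.223, -0.001]
ft_force: [0.0, 0.2, 1.0]
finger_gap: 0.502
```

Emit:
move_arm(
  motion=[
    [[0,0,0,0.03,0.03,0,0],[0,0,0,0.035,0.034,0,0],[0,0,0,0.035,0.034,0,0],[0,0,0,0.035,0.034,0,0],[0,0,0,0.035,0.034,0,0]],
  ],
)

```text
time: 1.6
tcp_pos: [0.3574, -0.3975, 0.2185]
ee_rot: [-2.228, -2.215, -0.0]
ft_force: [0.3, -0.3, 0.3]
finger_gap: 0.503
```

Emit:
move_arm(
  motion=[
    [[0,0,0,0.035,0.033,0,0],[0,0,0,0.035,0.033,0,0],[0,0,0,0.035,0.033,0,0],[0,0,0,0.04,0.025,0,0],[0,0,0,0.04,0.021,0,0]],
  ],
)

```text
time: 2.1
tcp_pos: [0.5025, -0.2123, 0.2183]
ee_rot: [-2.227, -2.215, -0.0]
ft_force: [1.0, 0.7, 0.1]
finger_gap: 0.503
```

Emit:
move_arm(
  motion=[
    [[0,0,0,0.045,0.005,0,0],[0,0,0,0.045,0.005,0,0],[0,0,0,0.045,0.005,0,0],[0,0,0,0.045,0.005,0,0],[0,0,0,0.045,0.005,0,0]],
  ],
)

```text
time: 2.6
tcp_pos: [0.5264, 0.0126, 0.2185]
ee_rot: [-2.228, -2.215, 0.0]
ft_force: [1.6, -0.0, -0.0]
finger_gap: 0.503
```

Emit:
move_arm(
  motion=[
    [[0,0,0,0.045,0.005,0,0],[0,0,0,0.045,0,0,0],[0,0,0,0.045,0,0,0],[0,0,0,0.045,0,0,0],[0,0,0,0.045,0,0,0]],
  ],
)

```text
time: 3.1
tcp_pos: [0.5314, 0.2376, 0.2184]
ee_rot: [-2.227, -2.215, 0.0]
ft_force: [1.5, -0.5, 0.1]
finger_gap: 0.502
```

Emit:
move_arm(
  motion=[
    [[0,0,0,0.04,0,0.02,0],[0,0,0,0.039,0,0.02,0],[0,0,0,0,0,0.04,0],[0,0,0,0,0,0.04,0],[0,0,0,0,0,0.035,0]],
  ],
)

```text
time: 3.6
tcp_pos: [0.5308, 0.315, 0.0611]
ee_rot: [-2.226, -2.216, 0.002]
ft_force: [0.6, -0.5, -0.1]
finger_gap: 0.5
```

Run:
```python
from rig import bot
import cv2
from geo import *
t=np.array(bot.sense()["tcp_pos"]);print(t)
o=[]
for n,(x,y) in (("top",(170,190)),("side",(240,285))):
    im=bot.capture(n)["image"][:,:,::-1]
    k=4; c=cv2.resize(im[y:y+100,x:x+100],None,fx=k,fy=k,interpolation=cv2.INTER_CUBIC)
    print(n,proj(n,t),proj(n,t)*k-np.array([x,y])*k)
    o.append(c)
cv2.imwrite("pics/a1.png",np.hstack(o))
```

```text
[0.5308 0.315  0.0611]
top [[206.2285 211.7067]] [[144.9142  86.8269]]
side [[278.8653 309.5106]] [[155.4612  98.0422]]
```

View pics/a1.png

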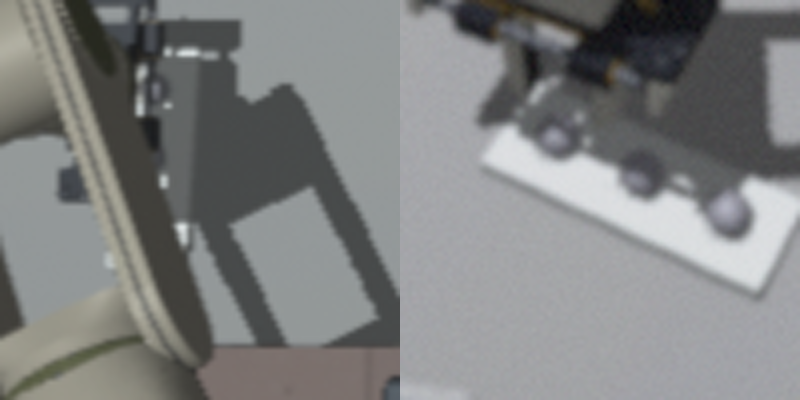

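The side crop shows the gripper over the far ball (about (560,135) in the crop), but I can't make out the fingertips. I'll take one larger crop with predicted pad positions drawn on it.

Run:
```python
from rig import bot
import cv2
from geo import *
t=np.array(bot.sense()["tcp_pos"]);x,y,k=240,275,8
im=bot.capture("side")["image"][:,:,::-1]
c=cv2.resize(im[y:y+70,x:x+90],None,fx=k,fy=k,interpolation=cv2.INTER_CUBIC)
for d in (-.0405,-.023,.023,.0405):
  for dy in (-.0075,.0075):
    q=(proj("side",t+[d,dy,0])[0]-[x,y]+.5)*k; cv2.circle(c,tuple(int(v) for v in q),2,(0,0,255),-1)
cv2.imwrite("pics/a2.png",c)
```

```text
(no output)
```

View pics/a2.png

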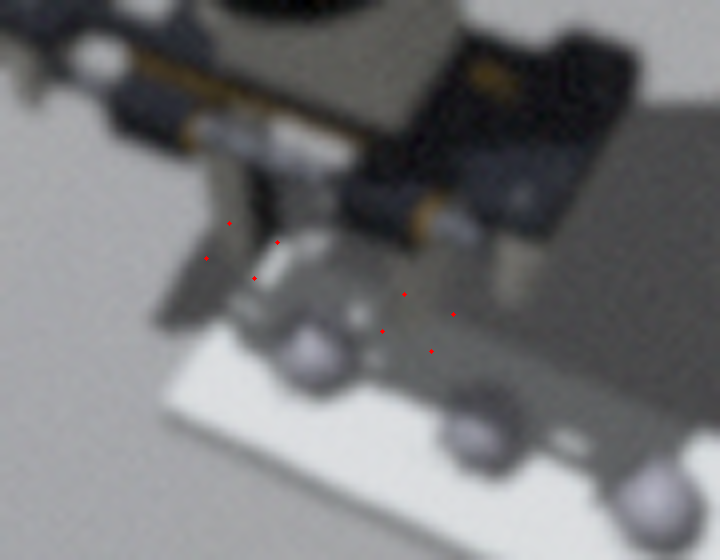

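The fingertips match the predicted positions (red dots), straddling the far ball. I'll descend and grasp it.

Emit:
move_arm(
  motion=[
    [[0,0,0,0.0013,0.0007,0.02,0],[0,0,0,0,0,0.018,0],[0,0,0,0,0,0.008,0],[0,0,0,0,0,0,0],[0,0,0,0,0,0,1]],
  ],
)

```text
time: 4.25
tcp_pos: [0.5337, 0.3165, 0.0196]
ee_rot: [2.223, 2.219, 0.003]
ft_force: [-0.2, 0.4, -0.4]
finger_gap: 0.455
```

Emit:
move_arm(
  motion=[
    [[0,0,0,0,0,0,1],[0,0,0,0,0,0,1],[0,0,0,0,0,0,1],[0,0,0,0,0,0,1],[0,0,0,0,0,0,1]],
  ],
)

```text
time: 4.75
tcp_pos: [0.5334, 0.3165, 0.0188]
ee_rot: [2.222, 2.22, 0.003]
ft_force: [-1.0, 0.7, 5.8]
finger_gap: 0.289
```

Emit:
move_arm(
  motion=[
    [[0,0,0,0,0,0,0],[0,0,0,0,0,0,0],[0,0,0,0,-0.0015,0.003,0],[0,0,0,0,0,0.002,0],[0,0,0,0,0,0,0]],
  ],
)

```text
time: 5.25
tcp_pos: [0.5307, 0.316, 0.0123]
ee_rot: [-2.222, -2.221, 0.001]
ft_force: [-2.0, -0.3, 3.8]
finger_gap: 0.497
```

Emit:
move_arm(
  motion=[
    [[0,0,0,0,0.0005,-0.002,0],[0,0,0,0,0,0,1],[0,0,0,0,0,0,1],[0,0,0,0,0,0,1],[0,0,0,0,0,0,1]],
  ],
)

```text
time: 5.75
tcp_pos: [0.5316, 0.3161, 0.0146]
ee_rot: [2.222, 2.221, 0.0]
ft_force: [1.5, 0.2, -0.6]
finger_gap: 0.285
```

Emit:
move_arm(
  motion=[
    [[0,0,0,0,0,-0.02,1],[0,0,0,0,0,-0.04,1],[0,0,0,0,0,-0.045,1],[0,0,0,0,0,-0.04,1],[0,0,0,0,0,0,1]],
  ],
)

```text
time: 6.25
tcp_pos: [0.5353, 0.318, 0.1677]
ee_rot: [2.219, 2.218, 0.017]
ft_force: [0.8, 1.1, 0.3]
finger_gap: 0.292
```

Run:
```python
from rig import bot
import cv2
from geo import *
s=bot.sense();print(s["tcp_pos"],s["finger_gap"],s["ft_force"])
x,y,k=230,235,6
im=bot.capture("side")["image"][:,:,::-1]
cv2.imwrite("pics/a3.png",cv2.resize(im[y:y+100,x:x+120],None,fx=k,fy=k,interpolation=cv2.INTER_CUBIC))
```

```text
[0.5353 0.318  0.1677] 0.29224152095807787 [0.8306 1.0626 0.2823]
```

View pics/a3.png

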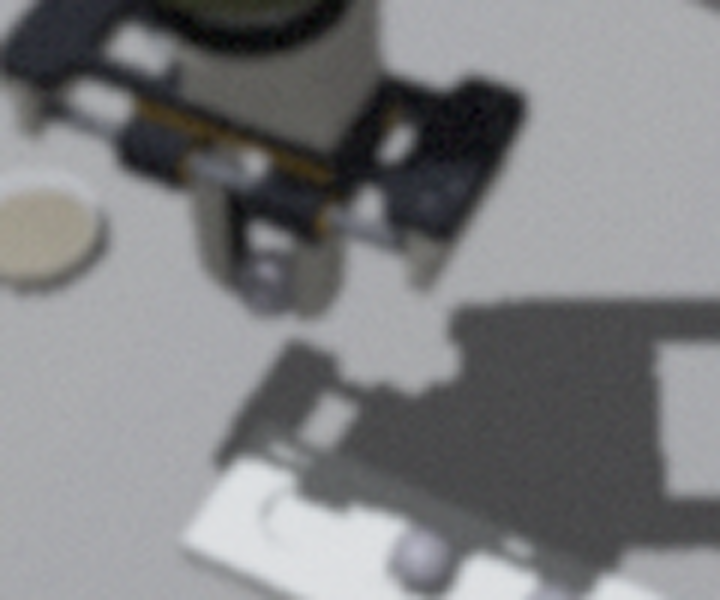

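The ball is held between the fingertips at crop (268,280), and its seat in the tray is empty. Next is the first cup at (0.545,-0.170).

Emit:
move_arm(
  motion=[
    [[0,0,0,-0.03,0,0,1],[0,0,0,-0.045,0,0,1],[0,0,0,-0.045,0,0,1],[0,0,0,-0.045,0,0,1],[0,0,0,-0.045,0,0,1]],
  ],
)

```text
time: 6.8
tcp_pos: [0.5299, 0.1044, 0.1575]
ee_rot: [-2.22, -2.22, 0.004]
ft_force: [0.3, -0.7, -0.8]
finger_gap: 0.287
```

Emit:
move_arm(
  motion=[
    [[0,0,0,-0.045,0,0,1],[0,0,0,-0.045,0.005,0,1],[0,0,0,-0.045,0.005,0,1],[0,0,0,-0.045,0,0,1],[0,0,0,-0.045,0,0,1]],
  ],
)

```text
time: 7.3
tcp_pos: [0.54, -0.1204, 0.1576]
ee_rot: [-2.22, -2.219, 0.002]
ft_force: [0.8, 0.2, -1.0]
finger_gap: 0.292
```

Emit:
move_arm(
  motion=[
    [[0,0,0,-0.03,0,0,1],[0,0,0,-0.02,0,0,1],[0,0,0,0,0,0.02,1],[0,0,0,0,0,0.01,1],[0,0,0,0,0,0,1]],
  ],
)

```text
time: 7.8
tcp_pos: [0.5389, -0.1678, 0.1259]
ee_rot: [-2.218, -2.217, 0.004]
ft_force: [-0.9, -0.2, -0.4]
finger_gap: 0.292
```

Emit:
move_arm(
  motion=[
    [[0,0,0,-0.0025,0.0055,0.015,1],[0,0,0,0,0,0.015,1],[0,0,0,0,0,0.005,1],[0,0,0,0,0,0,1],[0,0,0,0,0,0,1]],
  ],
)

```text
time: 8.3
tcp_pos: [0.5469, -0.1713, 0.0947]
ee_rot: [-2.222, -2.221, 0.0]
ft_force: [0.6, 0.3, -0.4]
finger_gap: 0.285
```

Run:
```python
from rig import bot
import cv2
from geo import *
s=bot.sense();t=np.array(s["tcp_pos"]);print(t)
x,y,k=310,145,7
im=bot.capture("side")["image"][:,:,::-1]
c=cv2.resize(im[y:y+80,x:x+100],None,fx=k,fy=k,interpolation=cv2.INTER_CUBIC)
def dot(P,col):
    q=(proj("side",P)[0]-[x,y]+.5)*k; cv2.circle(c,tuple(int(v) for v in q),3,col,-1); return q
for w in ([.5448,-.1705,.078],[.5598,-.1064,.078],[.4968,-.1256,.078]): dot(w,(0,0,255))
print(dot(t+[0,0,.0074],(0,255,0)))
cv2.imwrite("pics/a4.png",c)
```

```text
[ 0.5469 -0.1713  0.0947]
[259.7623 278.1774]
```

View pics/a4.png

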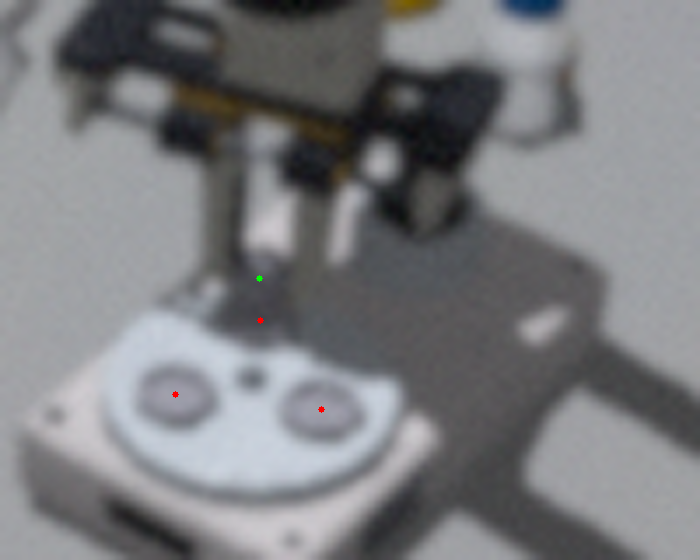

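The ball, at crop (262,280), is right above the target cup, and the predicted cup dots fall on the real cups. I'll lower and release it.

Emit:
move_arm(
  motion=[
    [[0,0,0,0,-0.0015,0.007,1],[0,0,0,0,0,0.006,1],[0,0,0,0,0,0,1],[0,0,0,0,0,0,1],[0,0,0,0,0,0,1]],
  ],
)

```text
time: 8.85
tcp_pos: [0.5454, -0.1715, 0.0818]
ee_rot: [2.222, 2.221, 0.0]
ft_force: [-1.4, -0.6, -0.9]
finger_gap: 0.292
```

Emit:
move_arm(
  motion=[
    [[0,0,0,0.0005,-0.0005,0.0015,1],[0,0,0,0,0,0,0.2],[0,0,0,0,0,0,0.1],[0,0,0,0,0,0,0],[0,0,0,0,0,0,0]],
  ],
)

```text
time: 9.35
tcp_pos: [0.5449, -0.1709, 0.0803]
ee_rot: [2.222, 2.221, 0.0]
ft_force: [-0.4, -0.1, -0.2]
finger_gap: 0.5
```

Emit:
move_arm(
  motion=[
    [[0,0,0,0,0,-0.01,0],[0,0,0,0,0,-0.03,0],[0,0,0,0,0,-0.03,0],[0,0,0,0,0,-0.01,0],[0,0,0,0,0,0,0]],
  ],
)

```text
time: 9.85
tcp_pos: [0.5463, -0.1715, 0.1629]
ee_rot: [2.219, 2.218, 0.003]
ft_force: [-0.2, 0.9, 0.3]
finger_gap: 0.501
```

```bash
cat > look.py <<'E'
from rig import bot
import sys
from geo import *
def look(name,x,y,w,h,k=6):
    im=bot.capture("side")["image"][:,:,::-1]
    c=cv2.resize(im[y:y+h,x:x+w],None,fx=k,fy=k,interpolation=cv2.INTER_CUBIC)
    for P in ([.5448,-.1705,.086],[.5598,-.1064,.086],[.4968,-.1256,.086]):
        q=(proj("side",P)[0]-[x,y]+.5)*k; cv2.circle(c,tuple(int(v) for v in q),2,(0,0,255),-1)
    cv2.imwrite(f"pics/{name}.png",c); s=bot.sense();print(s["tcp_pos"],s["finger_gap"])
E
python3 -c "
from look import look; look('b1',310,145,100,80,7)"
```

```text
[ 0.5453 -0.1711  0.1608] 0.5000627707359693
```

View pics/b1.png

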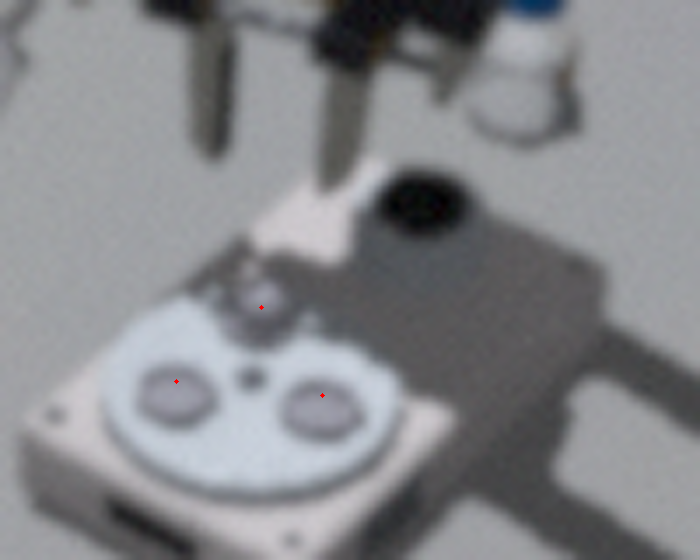

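Ball 1 sits in its cup: seen at about (260,303), predicted (261,307). Now the second ball, at (0.4695,0.3185).

Emit:
move_arm(
  motion=[
    [[0,0,0,0.03,-0.005,0,0],[0,0,0,0.045,-0.01,0,0],[0,0,0,0.045,-0.01,0,0],[0,0,0,0.045,-0.01,0,0],[0,0,0,0.045,-0.01,0,0]],
  ],
)

```text
time: 10.4
tcp_pos: [0.498, 0.0407, 0.158]
ee_rot: [-2.221, -2.219, 0.003]
ft_force: [0.4, 0.7, -0.4]
finger_gap: 0.501
```

Emit:
move_arm(
  motion=[
    [[0,0,0,0.045,-0.01,0,0],[0,0,0,0.045,-0.01,0,0],[0,0,0,0.045,-0.01,0,0],[0,0,0,0.045,-0.001,0,0],[0,0,0,0.045,0,0,0]],
  ],
)

```text
time: 10.9
tcp_pos: [0.4673, 0.2655, 0.1581]
ee_rot: [-2.221, -2.22, 0.004]
ft_force: [0.9, 0.1, 0.1]
finger_gap: 0.498
```

Emit:
move_arm(
  motion=[
    [[0,0,0,0.035,0,0,0],[0,0,0,0.02,0,0.02,0],[0,0,0,0,0,0.04,0],[0,0,0,0,0,0.03,0],[0,0,0,0,0,0,0]],
  ],
)

```text
time: 11.4
tcp_pos: [0.4639, 0.3166, 0.0628]
ee_rot: [-2.219, -2.219, 0.019]
ft_force: [-0.1, 0.1, 0.2]
finger_gap: 0.502
```

Emit:
move_arm(
  motion=[
    [[0,0,0,0,0,0,0],[0,0,0,0,0,0,0]],
  ],
)

```text
time: 11.6
tcp_pos: [0.4701, 0.3194, 0.0717]
ee_rot: [2.222, 2.22, 0.003]
ft_force: [-0.9, -1.0, 0.4]
finger_gap: 0.503
```

Emit:
move_arm(
  motion=[
    [[0,0,0,0,0,0.02,0],[0,0,0,0,0,0.02,0],[0,0,0,0,0,0.012,0],[0,0,0,0,0,0,0],[0,0,0,0,0,0,0]],
  ],
)

```text
time: 12.1
tcp_pos: [0.4698, 0.3194, 0.0193]
ee_rot: [2.222, 2.22, 0.002]
ft_force: [0.5, 1.0, -0.2]
finger_gap: 0.5
```

Emit:
move_arm(
  motion=[
    [[0,0,0,0,0,0,0],[0,0,0,0,0,0,0]],
  ],
)

```text
time: 12.3
tcp_pos: [0.47, 0.3196, 0.0195]
ee_rot: [2.222, 2.22, 0.003]
ft_force: [-0.3, -0.0, 0.1]
finger_gap: 0.499
```

Emit:
move_arm(
  motion=[
    [[0,0,0,-0.001,0,0.005,0],[0,0,0,0,0,0,0],[0,0,0,0,0,0,1],[0,0,0,0,0,0,1],[0,0,0,0,0,0,1]],
  ],
)

```text
time: 12.8
tcp_pos: [0.4693, 0.3182, 0.0133]
ee_rot: [2.222, 2.221, 0.001]
ft_force: [0.5, 1.0, -0.3]
finger_gap: 0.291
```

Emit:
move_arm(
  motion=[
    [[0,0,0,0,0,0,1],[0,0,0,0,0,-0.02,1],[0,0,0,0,0,-0.045,1],[0,0,0,0,0,-0.045,1],[0,0,0,0,0,-0.03,1]],
  ],
)

```text
time: 13.3
tcp_pos: [0.4699, 0.3186, 0.1566]
ee_rot: [2.221, 2.22, 0.005]
ft_force: [1.3, 1.1, -0.3]
finger_gap: 0.288
```

Emit:
move_arm(
  motion=[
    [[0,0,0,-0.03,0.009,0,1],[0,0,0,-0.045,0.009,0,1],[0,0,0,-0.045,0.009,0,1],[0,0,0,-0.045,0.009,0,1],[0,0,0,-0.045,0.009,0,1]],
  ],
)

```text
time: 13.8
tcp_pos: [0.5138, 0.1065, 0.1531]
ee_rot: [-2.222, -2.221, 0.0]
ft_force: [0.5, 0.4, -0.5]
finger_gap: 0.295
```

Emit:
move_arm(
  motion=[
    [[0,0,0,-0.045,0.009,0,1],[0,0,0,-0.045,0.009,0,1],[0,0,0,-0.045,0.009,0,1],[0,0,0,-0.045,0.009,0,1],[0,0,0,-0.035,0.0095,0,1]],
  ],
)

```text
time: 14.3
tcp_pos: [0.5591, -0.1095, 0.153]
ee_rot: [-2.223, -2.219, 0.001]
ft_force: [0.1, 0.5, -1.2]
finger_gap: 0.288
```

Emit:
move_arm(
  motion=[
    [[0,0,0,0,0,0.025,1],[0,0,0,0,0,0.02,1],[0,0,0,0,0,0,1],[0,0,0,0,0,0,1],[0,0,0,0,0,0,1]],
  ],
)

```text
time: 14.8
tcp_pos: [0.5601, -0.1068, 0.1096]
ee_rot: [2.22, 2.22, 0.001]
ft_force: [0.1, -0.8, -1.3]
finger_gap: 0.288
```

Emit:
move_arm(
  motion=[
    [[0,0,0,0,0,0.012,1],[0,0,0,0,0,0.01,1],[0,0,0,0,0,0.006,1],[0,0,0,0,0,0,1],[0,0,0,0,0,0,1]],
  ],
)

```text
time: 15.3
tcp_pos: [0.5591, -0.1068, 0.0798]
ee_rot: [-2.222, -2.22, 0.001]
ft_force: [-0.8, 0.2, -0.9]
finger_gap: 0.289
```

Emit:
move_arm(
  motion=[
    [[0,0,0,0,0,0,1],[0,0,0,0,0,0,1]],
  ],
)

```text
time: 15.5
tcp_pos: [0.5594, -0.107, 0.0804]
ee_rot: [2.222, 2.221, 0.0]
ft_force: [-0.6, -0.2, -1.3]
finger_gap: 0.291
```

Emit:
move_arm(
  motion=[
    [[0,0,0,0,0,0,0.2],[0,0,0,0,0,0,0.1],[0,0,0,0,0,0,0],[0,0,0,0,0,0,0],[0,0,0,0,0,-0.01,0]],
  ],
)

```text
time: 16.0
tcp_pos: [0.5581, -0.1066, 0.0889]
ee_rot: [-2.22, -2.219, 0.002]
ft_force: [-0.2, 0.6, -0.2]
finger_gap: 0.497
```

Emit:
move_arm(
  motion=[
    [[0,0,0,0,0,-0.03,0],[0,0,0,0,0,-0.03,0],[0,0,0,0,0,-0.005,0],[0,0,0,0,0,0,0],[0,0,0,0,0,0,0]],
  ],
)

```text
time: 16.5
tcp_pos: [0.5589, -0.1068, 0.1543]
ee_rot: [-2.221, -2.22, 0.001]
ft_force: [-0.6, 0.5, -0.5]
finger_gap: 0.5
```

```bash
python3 -c "
from look import look; look('b2',310,145,100,80,7)"
```

```text
[ 0.5584 -0.1067  0.1536] 0.5007498799107168
```

View pics/b2.png

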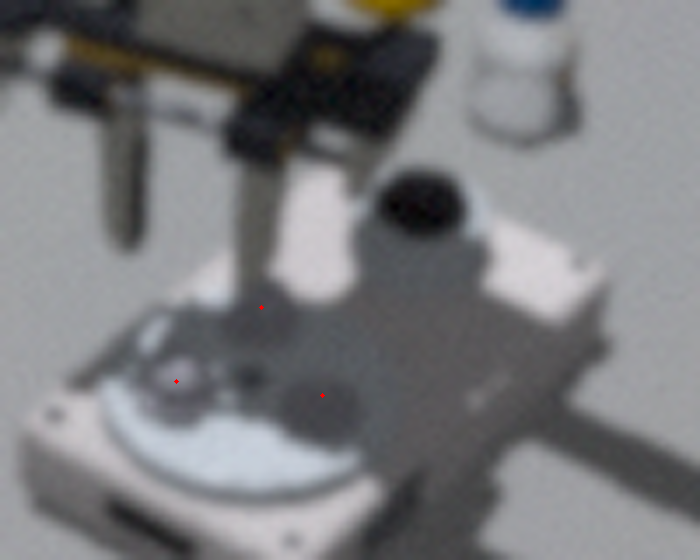

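Ball 2 is in its cup at (176,380), as predicted, and ball 1 is in shadow in its place. Now ball 3.

Emit:
move_arm(
  motion=[
    [[0,0,0,0.03,-0.015,0,0],[0,0,0,0.045,-0.015,0,0],[0,0,0,0.045,-0.015,0,0],[0,0,0,0.045,-0.015,0,0],[0,0,0,0.045,-0.015,0,0]],
  ],
)

```text
time: 17.05
tcp_pos: [0.4826, 0.1045, 0.1535]
ee_rot: [-2.222, -2.219, 0.003]
ft_force: [0.2, 0.9, -0.2]
finger_gap: 0.497
```

Emit:
move_arm(
  motion=[
    [[0,0,0,0.045,-0.015,0,0],[0,0,0,0.045,-0.015,0,0],[0,0,0,0.045,-0.015,0,0],[0,0,0,0.045,-0.015,0,0],[0,0,0,0.0375,-0.016,0,0]],
  ],
)

```text
time: 17.55
tcp_pos: [0.4067, 0.3223, 0.1536]
ee_rot: [-2.221, -2.221, 0.003]
ft_force: [1.4, 0.8, -0.8]
finger_gap: 0.502
```

Emit:
move_arm(
  motion=[
    [[0,0,0,0,0,0.03,0],[0,0,0,0,0,0.04,0],[0,0,0,0,0,0.03,0],[0,0,0,0,0,0,0],[0,0,0,0,0,0,0]],
  ],
)

```text
time: 18.05
tcp_pos: [0.4076, 0.32, 0.0543]
ee_rot: [-2.222, -2.22, 0.005]
ft_force: [0.8, 0.3, 0.4]
finger_gap: 0.497
```

Emit:
move_arm(
  motion=[
    [[0,0,0,0,0,0,0],[0,0,0,0,0,0,0]],
  ],
)

```text
time: 18.25
tcp_pos: [0.4101, 0.3214, 0.0573]
ee_rot: [2.222, 2.22, 0.005]
ft_force: [-0.5, 0.4, 0.3]
finger_gap: 0.5
```

Emit:
move_arm(
  motion=[
    [[0,0,0,-0.0005,-0.002,0.018,0],[0,0,0,0,0,0.012,0],[0,0,0,0,0,0.008,0],[0,0,0,0,0,0,0],[0,0,0,0,0,0,0]],
  ],
)

```text
time: 18.75
tcp_pos: [0.4067, 0.3202, 0.0174]
ee_rot: [-2.222, -2.221, 0.0]
ft_force: [1.3, -0.3, 0.3]
finger_gap: 0.499
```

Emit:
move_arm(
  motion=[
    [[0,0,0,0,0.0005,0.003,0],[0,0,0,0,0,0,0],[0,0,0,0,0,0,1],[0,0,0,0,0,0,1],[0,0,0,0,0,0,1]],
  ],
)

```text
time: 19.25
tcp_pos: [0.4073, 0.3203, 0.0144]
ee_rot: [2.222, 2.221, 0.001]
ft_force: [0.5, 0.6, -0.0]
finger_gap: 0.291
```

Emit:
move_arm(
  motion=[
    [[0,0,0,0,0,0,1],[0,0,0,0,0,-0.02,1],[0,0,0,0,0,-0.045,1],[0,0,0,0,0,-0.045,1],[0,0,0,0,0,-0.03,1]],
  ],
)

```text
time: 19.75
tcp_pos: [0.4078, 0.3207, 0.1575]
ee_rot: [2.222, 2.22, 0.005]
ft_force: [0.5, 0.3, -0.5]
finger_gap: 0.292
```

Emit:
move_arm(
  motion=[
    [[0,0,0,0,0,0,1],[0,0,0,0,0,0,1]],
  ],
)

```text
time: 19.95
tcp_pos: [0.4074, 0.3204, 0.1546]
ee_rot: [2.222, 2.221, 0.002]
ft_force: [-0.3, 0.4, -2.3]
finger_gap: 0.29
```

Emit:
move_arm(
  motion=[
    [[0,0,0,-0.03,0.009,0,1],[0,0,0,-0.045,0.009,0,1],[0,0,0,-0.045,0.009,0,1],[0,0,0,-0.045,0.009,0,1],[0,0,0,-0.045,0.009,0,1]],
  ],
)

```text
time: 20.45
tcp_pos: [0.4504, 0.1083, 0.1517]
ee_rot: [-2.22, -2.22, 0.005]
ft_force: [0.4, -0.2, -1.0]
finger_gap: 0.29
```

Emit:
move_arm(
  motion=[
    [[0,0,0,-0.045,0.009,0,1],[0,0,0,-0.045,0.009,0,1],[0,0,0,-0.045,0.009,0,1],[0,0,0,-0.045,0.009,0,1],[0,0,0,-0.036,0.0085,0,1]],
  ],
)

```text
time: 20.95
tcp_pos: [0.4949, -0.108, 0.1516]
ee_rot: [-2.221, -2.217, 0.003]
ft_force: [1.2, 1.0, -0.3]
finger_gap: 0.286
```

Emit:
move_arm(
  motion=[
    [[0,0,0,-0.02,0,0,1],[0,0,0,0,0,0.025,1],[0,0,0,0,0,0.02,1],[0,0,0,0,0,0,1],[0,0,0,0,0,0,1]],
  ],
)

```text
time: 21.45
tcp_pos: [0.4949, -0.1253, 0.1075]
ee_rot: [-2.22, -2.218, 0.002]
ft_force: [-0.1, -0.2, -1.6]
finger_gap: 0.282
```

Emit:
move_arm(
  motion=[
    [[0,0,0,0,0,0,1],[0,0,0,0,0,0,1]],
  ],
)

```text
time: 21.65
tcp_pos: [0.4971, -0.1259, 0.1102]
ee_rot: [2.221, 2.22, 0.001]
ft_force: [-0.1, 0.3, 0.2]
finger_gap: 0.284
```

Emit:
move_arm(
  motion=[
    [[0,0,0,0,0,0.012,1],[0,0,0,0,0,0.01,1],[0,0,0,0,0,0.006,1],[0,0,0,0,0,0,1],[0,0,0,0,0,0,1]],
  ],
)

```text
time: 22.15
tcp_pos: [0.4961, -0.1258, 0.0808]
ee_rot: [-2.222, -2.22, 0.0]
ft_force: [0.6, -0.0, -0.3]
finger_gap: 0.289
```

Emit:
move_arm(
  motion=[
    [[0,0,0,0,0,0,1],[0,0,0,0,0,0,1]],
  ],
)

```text
time: 22.35
tcp_pos: [0.4964, -0.1259, 0.0813]
ee_rot: [2.222, 2.221, 0.0]
ft_force: [0.4, -0.0, -1.6]
finger_gap: 0.286
```

Emit:
move_arm(
  motion=[
    [[0,0,0,0,0,0.001,0.2],[0,0,0,0,0,0,0.1],[0,0,0,0,0,0,0],[0,0,0,0,0,0,0],[0,0,0,0,0,-0.01,0]],
  ],
)

```text
time: 22.85
tcp_pos: [0.4952, -0.1255, 0.0891]
ee_rot: [-2.22, -2.219, 0.002]
ft_force: [-0.8, 0.2, -0.9]
finger_gap: 0.502
```

Emit:
move_arm(
  motion=[
    [[0,0,0,0,0,-0.03,0],[0,0,0,0,0,-0.03,0],[0,0,0,-0.04,0,-0.005,0],[0,0,0,-0.04,0,0,1],[0,0,0,-0.04,0,0,1]],
  ],
)

```text
time: 23.35
tcp_pos: [0.4968, -0.2473, 0.157]
ee_rot: [2.219, 2.22, 0.001]
ft_force: [0.2, -0.4, -0.5]
finger_gap: 0.373
```

Emit:
move_arm(
  motion=[
    [[0,0,0,-0.023,0.008,0,1],[0,0,0,0,0,0,1],[0,0,0,0,0,0,1],[0,0,0,0,0,0,1],[0,0,0,0,0,0,1]],
  ],
)

```text
time: 23.85
tcp_pos: [0.5043, -0.2678, 0.1553]
ee_rot: [-2.221, -2.222, -0.0]
ft_force: [-0.4, 0.6, 0.2]
finger_gap: 0.008
```

```bash
python3 -c "
from look import look; look('b3',310,145,100,80,7)"
```

```text
[ 0.5043 -0.2679  0.1553] 0.0004824350375726179
```

View pics/b3.png

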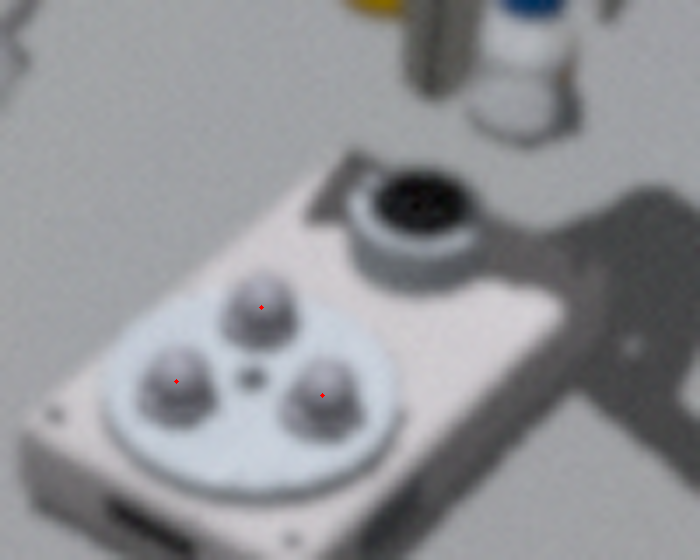

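All three balls sit on their predicted spots. The fingers are closed above the button, so I'll come down towards it.

Emit:
move_arm(
  motion=[
    [[0,0,0,-0.001,0,0.02,1],[0,0,0,0,0,0.02,1],[0,0,0,0,0,0.01,1],[0,0,0,0,0,0,1],[0,0,0,0,0,0,1]],
  ],
)

```text
time: 24.4
tcp_pos: [0.5044, -0.2697, 0.1057]
ee_rot: [2.221, 2.221, 0.0]
ft_force: [0.4, 1.4, 1.5]
finger_gap: 0.001
```

Emit:
move_arm(
  motion=[
    [[0,0,0,0,0,0,1],[0,0,0,0,0,0,1],[0,0,0,0,0,0,1]],
  ],
)

```text
time: 24.7
tcp_pos: [0.5047, -0.2702, 0.106]
ee_rot: [2.221, 2.22, 0.0]
ft_force: [-0.1, -0.5, -0.5]
finger_gap: 0.004
```

Emit:
move_arm(
  motion=[
    [[0,0,0,0,0,0.004,1],[0,0,0,0,0,0.004,1],[0,0,0,0,0,0.003,1],[0,0,0,0,0,0,1],[0,0,0,0,0,0,1]],
  ],
)

```text
time: 25.2
tcp_pos: [0.5041, -0.2699, 0.0942]
ee_rot: [-2.222, -2.22, 0.0]
ft_force: [-0.8, 0.8, 2.9]
finger_gap: 0.007
```

Emit:
move_arm(
  motion=[
    [[0,0,0,0,0,0.002,1],[0,0,0,0,0,0.002,1],[0,0,0,0,0,0.001,1],[0,0,0,0,0,0,1],[0,0,0,0,0,0,1]],
  ],
)

```text
time: 25.7
tcp_pos: [0.5042, -0.2699, 0.0893]
ee_rot: [2.222, 2.221, -0.0]
ft_force: [-1.6, 0.6, 5.1]
finger_gap: 0.003
```

Run:
```python
from rig import bot
import numpy as np
F=[]
for i in range(8):
    bot.capture("side"); s=bot.sense(); F.append([*s["tcp_pos"],s["ft_force"][2]])
F=np.array(F);print(F.mean(0),F.std(0),s["time"])
```

```text
[ 0.50423301 -0.26991922  0.08930072  5.48999878] [8.38470242e-06 1.39481938e-05 1.13588861e-05 5.58023979e-01] 26.1
```

Force and height roughly agree: 5.5 N suggests 5.0 mm of travel, and the height gives 5.7 mm. About 4.5 mm remains.

Emit:
move_arm(
  motion=[
    [[0,0,0,0,0,0.002,1],[0,0,0,0,0,0.0015,1],[0,0,0,0,0,0.001,1],[0,0,0,0,0,0,1],[0,0,0,0,0,0,1]],
  ],
)

```text
time: 26.6
tcp_pos: [0.5043, -0.2699, 0.0851]
ee_rot: [2.222, 2.221, -0.0]
ft_force: [-3.9, 1.5, 6.5]
finger_gap: 0.003
```

Emit:
move_arm(
  motion=[
    [[0,0,0,0,0,0,1],[0,0,0,0,0,0,1],[0,0,0,0,0,0,1],[0,0,0,0,0,0,1],[0,0,0,0,0,0,1]],
  ],
)

```text
time: 27.1
tcp_pos: [0.5043, -0.2699, 0.0851]
ee_rot: [2.222, 2.221, -0.0]
ft_force: [-1.8, 1.4, 7.7]
finger_gap: 0.007
```

Run:
```python
from rig import bot
from look import look
import numpy as np
F=[]
for i in range(8):
    bot.capture("side"); s=bot.sense(); F.append([*s["tcp_pos"],s["ft_force"][2]])
F=np.array(F);print(F.mean(0),F.std(0),s["time"])
look('b4',310,145,100,80,7)
```

```text
[ 0.5043 -0.2699  0.0851  7.6199] [0.    0.    0.    0.451] 27.5
[ 0.5043 -0.2699  0.0851] 0.010322769242990066
```

View pics/b4.png

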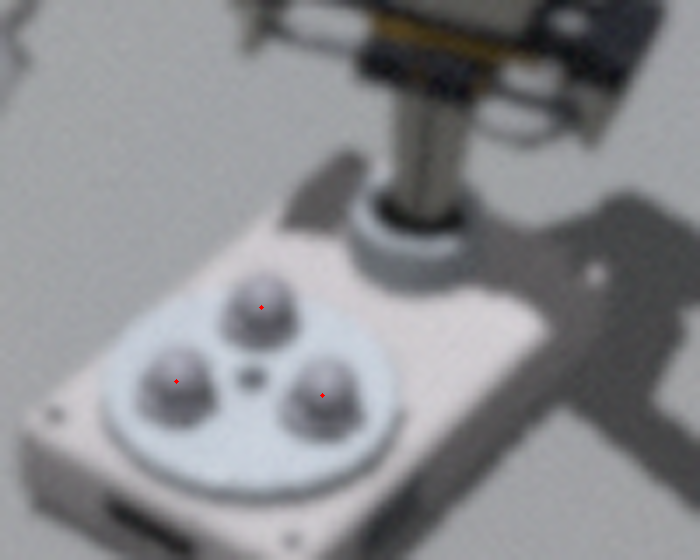

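The fingers are pressing the button level with the collar: TCP z is 85.1 mm and the push 7.6 N, about 9.2–9.9 mm of travel and steady. All three balls are seated, so I'm handing in.

```bash
python3 -c "
from rig import bot
print(bot.sign_off())"
```

```text
the job is handed in; nothing more can be done
None
```

All three balls are in the mill's cups. I handed the job in at about 27.6 s with the closed fingertips still holding the button flush.

- **Balls:** in the last picture each ball sits on the predicted seated position of its cup.
- **Button:** fingertip height was 85.1 mm, level with the collar at 85 mm, and steady. That height gives 9.9 mm of travel, while the 7.6 N push (about ±0.5 N) gives 9.2 mm; both are within the 7–13 mm window.
- **What needed mending:** the first grasp was about 4 mm too high, so I opened, went lower and gripped again before lifting. Right after fast moves the measured pose was off by a few millimetres, up to about 9 mm once, so I let it settle before each grasp or release.
- **Not checked:** I took no final measurement of the beaker, bottle or petri dish. No move went near the beaker or dish, and the gripper passed well above the bottle.

I viewed 10 pictures, right at the budget.

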